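# Close the dust sash with the hook pole

### The job

Lift the hook pole out of its cradle, put its hook through the ring on the raised sash of the clear enclosure and pull the sash right down past its catch until you feel it seat firmly on its stop, and keep a steady pull of about 10 N on it there for a second (never more than 13 N). Then unhook the pole and lay it back in its cradle as it lay. The sash must stay down; do not touch it with the fingers, and leave the other things on the bench alone.

Things in the scene. Friction and masses are not known exactly. Their poses are not given: they have to be found in the camera images.
- pole: hook pole, 150 g, level in its cradle: black handle 100 long x 22 wide (y) x 24 mm high, reaching x = -70 to +30 mm; then an 8 mm steel shaft on the axis to the hook. Origin: on the handle's axis, the place to grip; x along the pole towards the hook, z up. Hook forces turn it in the fingers: grip with 100 N or more; it may still creep some degrees
- hook_elbow (a point): bend of the hook, on the shaft's axis, 75 mm from the pole's origin. Here a straight prong, 6 mm thick and 30 mm long, bends forward and down, 50 degrees below the pole's x in its x-z plane: direction (0.643, 0, -0.766). With the pole raised hook-upward by 20 degrees it points 30 degrees below level and enters the ring that way
- hook_throat (a point): point on the prong's axis 12 mm from the elbow
- hook_tip (a point): end of the prong's axis, 30 mm from the elbow
- cradle: fixed plate 190 x 70 x 8 mm with two posts 10 mm thick, each with a flared U notch open at the top: for the handle at x = -55 mm (seat 63 mm up, 27 mm wide) and the shaft at x = +48 mm (seat 71 mm up, 13 mm wide). Origin: centre of its underside, at bench level. The resting pole has its origin 75 mm above it, within 4 mm along x, and its x along the cradle's x
- enclosure: fixed clear-walled dust enclosure: base 200 x 280 x 15 mm, box 220 mm high, two upright aluminium guides 345 mm high at y = +-127 mm in front. Origin: bench level, middle of the sash's plane. x points into the enclosure (away from the robot), z up
- shutter: the sash that slides up and down between the guides: clear pane 222 mm wide, with aluminium rails at top and bottom; top edge 210 mm above its origin. Origin: at the enclosure's origin when the sash joint reads 0, rises with it
- ring (a point): centre of the steel ring fixed to the sash's top rail: hole 22 mm in diameter, wire 5 mm thick, upright, its axis along the enclosure's x (the point's x), 40 mm in front of the sash's plane, 185 mm above the shutter's origin. A stalk 7 mm thick runs from the ring's top back to the rail; the hole is free behind
- sash (a joint): height of the sash in m, 0.135 highest. It stays where left; 0.5 to 3 N moves it down. Between 35 and 28 mm a spring catch resists, 6 to 8 N in all; under 28 mm it lets the sash run on to its home: a hard rubber stop, screw-set somewhere between 20 and 0 mm (differs each time, not measured), felt by the pull rising steeply, about 2 N per mm of hand travel. Left there it stays
- media_bottle: glass bottle with screw cap, 48 mm in diameter, 110 mm tall; loose bystander; origin: centre of its underside
- lens_ring: black lens ring lying flat, 52 mm in diameter, 14 mm tall; loose bystander; origin: centre of its underside
- straight_rod: plain straight steel rod without a hook, 8 mm thick, about 150 mm long, lying on the bench; loose bystander; origin at its middle
- tip_box: pipette-tip box 85 x 120 x 75 mm; loose bystander; origin: centre of its underside
- sample_jar: low amber jar, 52 mm in diameter, 60 mm tall; loose bystander; origin: centre of its underside
- dish_stack: stack of three shut Petri dishes, 56 mm in diameter, 40 mm tall; loose bystander; origin: centre of its underside
- petri_dish: open Petri dish, 56 mm in diameter, 14 mm tall, on the black block inside the enclosure; loose bystander; origin: centre of its underside

How it is judged (in metres and radians):
On the way, in this order (a step that is already met when the one before it is completed fails the run):
1. the hook is through the ring while the sash is still up (distance between hook_throat and ring below 0.02 m and x of hook_tip in the frame of ring above 0.005 m and value of joint sash above 0.06 m), for 0.1 s.
2. the sash is down on its stop, with the hook in its ring pulling at 7 N or more for 0.6 s (distance between hook_throat and ring below 0.02 m and x of hook_tip in the frame of ring above 0.005 m and value of joint sash below 0.023 m and contact force between pole and shutter above 7 N), for 0.6 s.
At the end, for the whole second after the job is handed in: The sash is still down (joint value under 23 mm; the stop lies at 0 to 20 mm); the pole lies at rest in both notches of its cradle, upright, the right way round, within 20 mm along and 6 mm in height of its place and within about 7 degrees of its direction (value of joint sash below 0.023 m and horizontal distance between pole and cradle below 0.02 m and z of pole in the frame of cradle between 0.069 and 0.081 m and angle between the x axis of pole and the x axis of cradle, either way round below 0.12 rad and x of hook_tip in the frame of cradle above 0.05 m and angle between pole's own z axis and vertical below 0.25 rad and linear speed of pole below 0.02 m/s); the robot touches nothing.
It fails at once if more than 13 N between pole and sash (contact force between pole and shutter above 13 N).
It fails at once if the fingers or the arm push on the sash (over 1 N) (contact force between any of the fingers, the arm and shutter above 1 N).
It fails at once if a bystander is shifted by more than 25 mm (distance of any of media_bottle, lens_ring, straight_rod, tip_box, sample_jar, dish_stack, petri_dish from where it was at the start of the episode above 0.025 m).
It also fails if it takes over 72 s, if anything falls off the work surface, if the arm or the gripper's body presses on something with over 40 N, if the wrist force passes 120 N, or if a joint passes its speed limit or range.

### The arm

A 6-joint arm with a two-finger parallel gripper is mounted at the origin on the work surface. World frame = base frame: x ahead of the robot, y to its left, z up, the work surface at z = 0. Lengths are in mm, angles in rad, forces in N, time in s.
With the tool pointing down it reaches from about 275 to 750 mm from the base axis. Payload 10.2 kg.
Tool frame: the origin (TCP) lies at the very end of the fingers, on their centre line; the grasp point (between the pads) lies 19 mm behind it; z points along the fingers, y is the line along which they close (so a half turn about z gives the same grasp; the last joint's range is limited). The gripper opens to 85 mm and grips with 20 to 120 N. Pads are 22 mm wide; open, the fingers measure 114 mm over their backs; the gripper's body (76 mm by 85 mm) begins 54 mm behind the grasp point. The pads swing forward as they close: fully open they stand 13 mm farther back than shut.
Start: joints at [1.031, 0.313, 1.498, -0, 1.331, -0.223], TCP at [163.565, 498.876, 231.294] pointing down, gripper open.
Joint ranges: [-2.94, 2.94], [-0.97, 2.17], [0.19, 2.56], [-1.23, 4.37], [0.02, 3.11], [-2.88, 2.88]. Speed limits (rad/s): [2.39, 2.39, 3.01, 3.14, 3.14, 3.14].

### API

Orientations are given as a unit quaternion [w, x, y, z].
In Python, from rig import * gives the robot as it stands. The module is installed in compiled form; this text tells all that it offers.
- The arm moves only by the shell command python3 -m crank 'ROWS' [FORCE]. ROWS is JSON, a list that holds one entry, the list of rows, each a list of 7 numbers: the shift along the tool's x, y, z in units of 25 mm (1.0 is 25 mm), then the turn, a rotation vector about the tool's x, y, z in units of 8 degrees (1.0 is 8 degrees), then the finger opening in mm, from 0 to 85.4. A call has exactly 8 rows; each row shifts and turns the commanded pose from where the row before left it, along the tool's axes as they then stand; what a row does not reach is not made up. A row lasts 1/10 s, in which the tool goes at most 50 mm and 8.59 degrees, less where a joint would pass 70% of its speed; a pose out of reach is approached as far as the arm can. A call is refused whole if a number of a shift passes 1 or a number of a turn 1, either way. A call with a gripper value outside its range is refused whole. The fingers move at their own pace and stop on an object; FORCE is the grip in N (left out, the last holds). Time passes only in rows, so rows that do not move let the fingers close, or fill a call up. It gives the time, the measured TCP pose, the force, the opening and the grip force at its end, in the units of the state.
- sense(): the state, without advancing time (a new reading comes with each control period).
- capture(name): name is "scene" or "top" or "wrist"; returns the picture (480x640x3 uint8, blue, green, red); there is no depth.
- camera_model(name): a dict with "fx", "fy", "cx", "cy" (pixels), "world_from_camera" (4x4, takes a point from camera to world coordinates); the wrist camera has in their place "T_tool_cam" (4x4, takes a point from camera to tool coordinates, whose origin is the TCP and whose axes are the flange's). Camera axes: x right, y up, looking along -z (the intrinsics and any distortion apply to the point x, -y, -z); pixel columns grow to the right and rows downward; lengths in mm; the calibration is good to about 2 mm. A picture is of the moment at which its call begins: read the wrist's pose just before it. camera_model takes no time and is no camera call.
- finish_job(): hands the job in; it is judged then, once.
The state is a dict: "time_s": time; "joints": joint angles; "dq": joint speeds; "tau": joint torques, N m; "eef_pos": TCP position; "ee_rot": TCP orientation; "force": force on the tool from outside, world axes, zero at the start; "wrist_torque": the same for the moment, N m; "grip_width": opening from 0.0 (shut) to 1.0 (fully open); "grip_force": force on a finger pad.
Only numpy, scipy, OpenCV 4.12 (cv2) and the standard library are available. Lean on these libraries where they do the work, as an engineer would, in place of code of your own. Each camera call takes 0.05 s, during which the arm holds its last target. There are 200 camera calls.

## Working session

There is one attempt and no reset: what is moved stays moved. The work goes in short steps, Python scripts to look and compute and a shell command to move; the robot and the scene stay as the last step left them, time stands still between calls to the robot, and variables do not carry over. Pictures are saved under pics/ and viewed, at most 10 in all, crops included, and the job is handed in when it is done.

```bash
mkdir -p pics; python3 - <<'E'
from rig import *
import cv2,json
import numpy as np
np.set_printoptions(precision=4,suppress=True)
for n in("scene","top"):
    cv2.imwrite(f"pics/{n}0.png",capture(n)); m=camera_model(n); print(n,{k:(np.array(v) if not isinstance(v,str) else v) for k,v in m.items()})
print(camera_model("wrist"));print(sense())
E
```

```text
scene {'fx': array(444.4518), 'fy': array(444.4518), 'cx': array(318.1108), 'cy': array(237.4786), 'world_from_camera': array([[   0.8016,    0.4164,   -0.4291,  187.7735],
       [  -0.5977,    0.5391,   -0.5933, -562.9492],
       [  -0.0158,    0.7321,    0.6811,  848.9285],
       [   0.    ,    0.    ,    0.    ,    1.    ]])}
top {'fx': array(609.697), 'fy': array(609.697), 'cx': array(326.0855), 'cy': array(249.5187), 'world_from_camera': array([[  -0.0057,    0.9983,   -0.0578,  506.3993],
       [  -0.9998,   -0.0046,    0.0193,   45.4151],
       [   0.019 ,    0.0579,    0.9981, 1637.9217],
       [   0.    ,    0.    ,    0.    ,    1.    ]])}
{'fx': 344.42826273214285, 'fy': 344.42826273214285, 'cx': 316.8788891511001, 'cy': 237.20916192105037, 'T_tool_cam': array([[  -0.0003,    0.9643,    0.2648,   66.9668],
       [   1.    ,    0.0002,    0.0005,   -0.5124],
       [   0.0004,    0.2648,   -0.9643, -143.0325],
       [   0.    ,    0.    ,    0.    ,    1.    ]])}
{'time_s': 0.1, 'joints': array([ 1.0306,  0.3134,  1.4983, -0.    ,  1.331 , -0.2234]), 'dq': array([-0.0018, -0.0019, -0.0016,  0.0006,  0.0023, -0.0002]), 'tau': array([  0.0032, -41.2894, -26.0142,  -0.0001,   0.003 ,  -0.    ]), 'eef_pos': array([163.4622, 498.6755, 230.8097]), 'ee_rot': array([-0.0002,  0.1577,  0.9875, -0.0005]), 'force': array([0.1825, 0.3892, 0.554 ]), 'wrist_torque': array([-0.0176,  0.0632, -0.0211]), 'grip_force': 0.0, 'grip_width': 1.0006405588475975}
```

View pics/scene0.png

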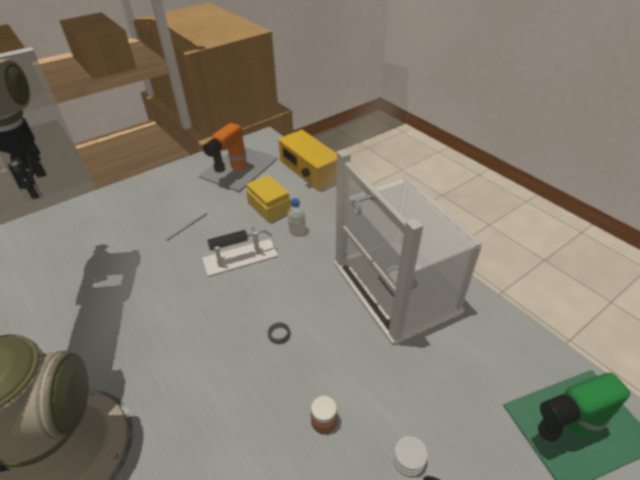

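View pics/top0.png

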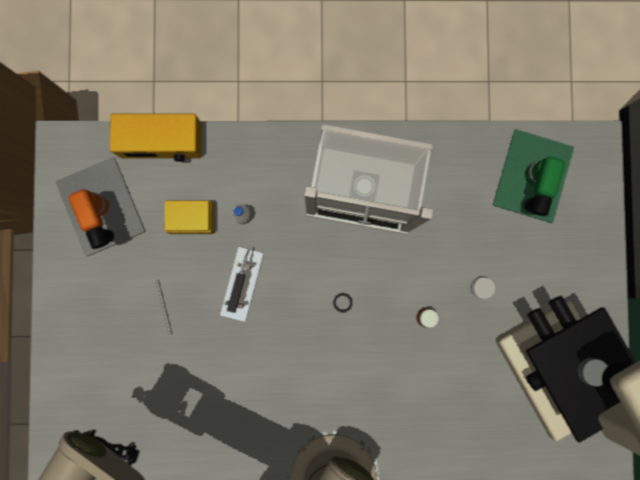

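Scene: the pole lies in its cradle around (240,245), hook end near (265,237). The enclosure guides have their tops at (345,155) and (411,222), with the ring near (357,205). Top: cradle around (242,285), guide tops around (310,193) and (427,213). I'll enlarge these areas.

```bash
python3 - <<'E'
import cv2,numpy as np
s=cv2.imread("pics/scene0.png");t=cv2.imread("pics/top0.png")
def c(i,x,y,w,h):return cv2.resize(i[y:y+h,x:x+w],(400,300),interpolation=cv2.INTER_CUBIC)
cv2.imwrite("pics/m.png",np.vstack([np.hstack([c(s,200,220,80,60),c(t,190,240,106,80)]),np.hstack([c(s,330,140,120,90),c(t,296,170,148,111)])]))
E
```

```text
(no output)
```

View pics/m.png

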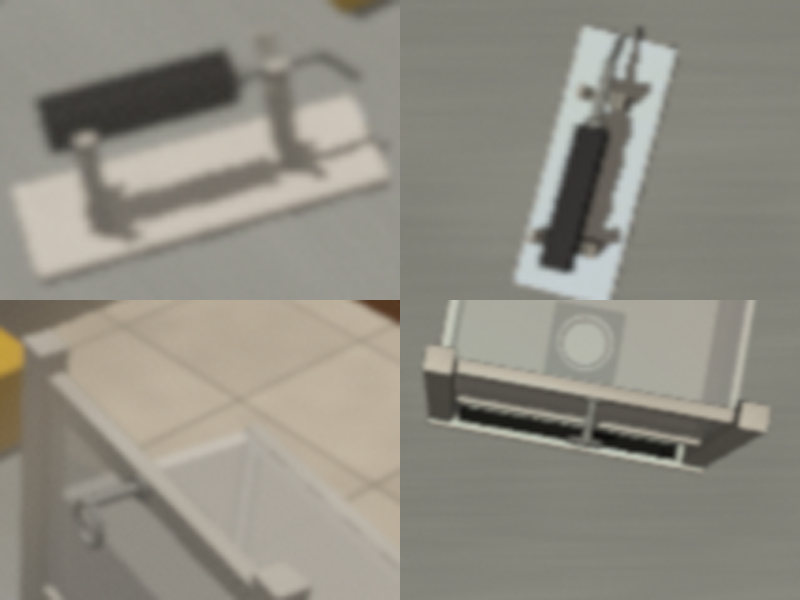

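Enlarged: the plate corners and the black handle are clear in the top view. The ring is at about (357,206.6) in scene and (364.8,221.8) in top. Guide top centres in top are about (310.5,192) and (427,213).

```bash
cat > h.py <<'E'
import numpy as np,cv2
from scipy.spatial.transform import Rotation as R
from rig import camera_model
def ray(n,u,v,T=None,m=None):
    m=m or camera_model(n);T=m["world_from_camera"] if T is None else T
    d=T[:3,:3]@np.array([(u-m["cx"])/m["fx"],-(v-m["cy"])/m["fy"],-1]);return T[:3,3],d/np.linalg.norm(d)
def onz(n,u,v,z,**k):
    o,d=ray(n,u,v,**k);return o+d*(z-o[2])/d[2]
def tri(*rs):
    A=sum(np.eye(3)-np.outer(d,d) for o,d in rs);b=sum((np.eye(3)-np.outer(d,d))@o for o,d in rs);x=np.linalg.solve(A,b)
    return x,[np.linalg.norm(np.cross(x-o,d)) for o,d in rs]
def toolR(s):
    q=s["ee_rot"];return R.from_quat([q[1],q[2],q[3],q[0]])
E
python3 - <<'E'
from h import *
np.set_printoptions(precision=1,suppress=True)
t=cv2.imread("pics/top0.png")
def rect(mask,x,y,w,h):
    m=np.zeros_like(mask);m[y:y+h,x:x+w]=mask[y:y+h,x:x+w]
    p=np.argwhere(m)[:,::-1].astype(np.float32);return cv2.boxPoints(cv2.minAreaRect(p)),len(p)
g=t.min(2)
b,n=rect((g>165),215,240,60,90);print("plate",n,b);P=np.array([onz("top",*q,8) for q in b]);print(P,P.mean(0))
for i in(0,1):print("edge",np.linalg.norm(P[i+1]-P[i]),np.degrees(np.arctan2(*(P[i+1]-P[i])[1::-1])))
hm=(t.max(2)<62)
b,n=rect(hm,222,265,30,50);print("handle",n,b);P=np.array([onz("top",*q,87) for q in b]);print(P,P.mean(0))
for i in(0,1):print("edge",np.linalg.norm(P[i+1]-P[i]),np.degrees(np.arctan2(*(P[i+1]-P[i])[1::-1])))
print("ring",tri(ray("top",364.8,221.8),ray("scene",357,206.6)), onz("top",364.8,221.8,320))
a,c=onz("top",310.5,192,345),onz("top",427,213,345);d=c-a;print("guides",a,c,np.linalg.norm(d),(a+c)/2,np.degrees(np.arctan2(d[0],-d[1])))
n=np.array([-d[1],d[0],0]);n/=np.linalg.norm(n);print("ring from guides",(a+c)/2-40*n*np.sign(n[0]), "axis",n)
for k,(u,v,r) in dict(bottle=(242,213,110),lens=(343,302,10),rodA=(158,281,4),rodB=(171,332,4),boxA=(165,201,75),boxB=(213,233,75),jar=(428,317,60)).items():print(k,onz("top",u,v,r))
E
```

```text
plate 858 [[219.7 314.7]
 [238.  246.2]
 [262.8 252.8]
 [244.5 321.3]]
[[428.9 297.2   8. ]
 [610.8 249.3   8. ]
 [592.8 183.1   8. ]
 [410.9 231.4   8. ]] [510.9 240.3   8. ]
edge 188.14660218845498 -14.73968363050793
edge 68.64724527930991 -105.22577719049046
handle 292 [[226.9 309.1]
 [237.8 272.4]
 [246.3 275. ]
 [235.4 311.6]]
[[446.7 266.9  87. ]
 [539.  239.8  87. ]
 [532.5 218.1  87. ]
 [440.2 245.3  87. ]] [489.6 242.5  87. ]
edge 96.26028595734103 -16.353904679756084
edge 22.599220547452394 -106.80320960114817
ring (array([643.5, -65.3, 305.1]), [np.float64(0.996052154525163), np.float64(0.9960521545249083)]) [642.7 -64.6 320. ]
guides [704.5  53.  345. ] [ 658.5 -195.9  345. ] 253.096524412094 [681.5 -71.5 345. ] -10.454567650280625
ring from guides [642.2 -64.2 345. ] axis [ 1.  -0.2  0. ]
bottle [687.8 226.7 110. ]
lens [460.5 -30.3  10. ]
rodA [519.1 461.9   4. ]
rodB [383.9 426.3   4. ]
boxA [723.6 428.1  75. ]
boxB [640.7 304.8  75. ]
jar [ 421.9 -247.6   60. ]
```

```bash
M="python3 -m crank"
$M '[[[-1,-0.355,0,0,0,0,85],[-1,-0.355,0,0,0,0,85],[-1,-0.355,0,0,0,0,85],[-1,-0.355,0,0,0,0,85],[-1,-0.355,0,0,0,0,85],[-1,-0.355,0,0,0,0,85],[-1,-0.355,0,0,0,0,85],[-1,-0.355,0,0,0,0,85]]]' 110
$M '[[[-1,-0.355,0,0,0,0,85],[-1,-0.355,0,0,0,0,85],[-1,-0.355,0,0,0,0,85],[-1,-0.355,0,0,0,0,85],[-1,-0.355,0,0,0,0,85],[-1,-0.355,0,0,0,0,85],[-1,-0.355,0,0,0,0,85],[-1,-0.355,0,0,0,0,85]]]'
$M '[[[0,0,0,0,0,0.92,85],[0,0,0,0,0,0.92,85],[0,0,0,0,0,0.92,85],[0,0,0,0,0,0.92,85],[0,0,0,0,0,0.92,85],[0,0,0,0,0,0.92,85],[0,0,0,0,0,0.92,85],[0,0,0,0,0,0.92,85]]]'
$M '[[[0,0,0,0,0,0.92,85],[0,0,0,0,0,0.92,85],[0,0,0,0,0,0.92,85],[0,0,0,0,0,0.92,85],[0,0,0,0,0,0.92,85],[0,0,0,0,0,0.92,85],[0,0,0,0,0,0.92,85],[0,0,0,0,0,0.92,85]]]'
$M '[[[0,0,0,0,0,0.92,85],[0,0,0,0,0,0.92,85],[0,0,0,0,0,0.92,85],[0,0,0,0,0,0.92,85],[0,0,0,0,0,0.92,85],[0,0,0,0,0,0.92,85],[0,0,0,0,0,0.92,85],[0,0,0,0,0,0.92,85]]]'
cat > w.py <<'E'
import sys
from h import *
from rig import *
np.set_printoptions(precision=2,suppress=True)
def wpose(s):
    m=camera_model("wrist");T=np.eye(4);T[:3,:3]=toolR(s).as_matrix();T[:3,3]=s["eef_pos"];return m,T@m["T_tool_cam"]
if __name__=="__main__":
    s=sense();i=capture("wrist");m,T=wpose(s)
    cv2.imwrite(f"pics/{sys.argv[1]}.png",i);np.save(f"{sys.argv[1]}.npy",T)
    print(s["time_s"],s["eef_pos"],s["force"],s["joints"]);print(toolR(s).as_matrix())
E
python3 w.py w1
```

```text
time_s: 0.9
eef_pos: [332.1, 368.3, 231.1]
ee_rot: [-0.0, 0.158, 0.987, -0.0]
force: [0.2, -0.0, 0.2]
grip_width: 0.995
grip_force: 0.0
time_s: 1.7
eef_pos: [500.1, 238.5, 230.9]
ee_rot: [-0.0, 0.158, 0.987, -0.0]
force: [0.2, 0.5, 0.0]
grip_width: 0.997
grip_force: 0.0
time_s: 2.5
eef_pos: [499.3, 239.3, 230.9]
ee_rot: [-0.0, 0.625, 0.781, -0.0]
force: [-0.4, 0.9, -0.2]
grip_width: 0.996
grip_force: 0.0
time_s: 3.3
eef_pos: [499.3, 239.3, 230.9]
ee_rot: [-0.0, 0.928, 0.373, -0.0]
force: [0.6, 0.5, -0.3]
grip_width: 0.995
grip_force: 0.0
time_s: 4.1
eef_pos: [499.3, 239.3, 230.9]
ee_rot: [0.0, 0.991, -0.131, -0.0]
force: [-0.6, 0.1, 0.9]
grip_width: 0.996
grip_force: 0.0
4.1 [499.25 239.28 230.89] [-0.6   0.06  0.95] [ 0.24  0.38  1.41 -0.    1.36  2.07]
[[ 0.97 -0.26 -0.  ]
 [-0.26 -0.97 -0.  ]
 [-0.    0.   -1.  ]]
```

View pics/w1.png

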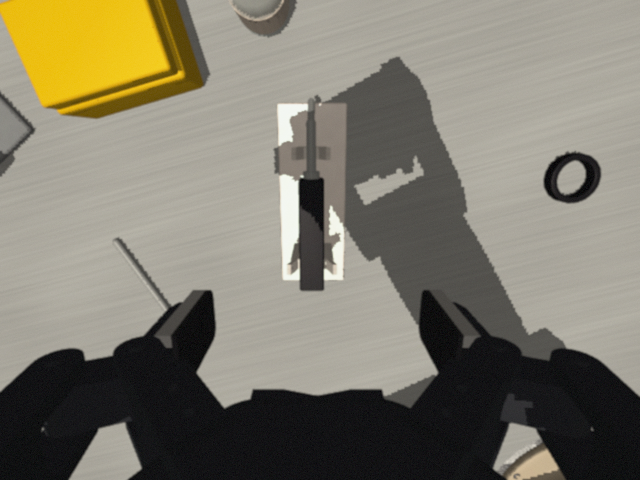

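The wrist view shows the handle from row 179 (front) to row 290 (rear), columns 300–324. It is aligned with the tool, and the hook is at about (314,100).

```bash
python3 - <<'E'
from w import *
T=np.load("w1.npy");m=camera_model("wrist");s=sense();Rm=toolR(s).as_matrix();p=s["eef_pos"]
print("cam",T[:3,3])
for n,u,v,z in(("front",311.5,179,87),("rear",312,290,87),("rearlow",312,290,63),("elbow",311.5,108,75),("tip",317,97,52)):
    q=onz("",u,v,z,T=T,m=m);print(n,q,"tool",Rm.T@(q-p))
E
```

```text
cam [563.64 221.45 373.87]
front [536.83 233.03  87.  ] tool [ 37.96  -4.05 143.88]
rear [441.07 258.86  87.  ] tool [-61.21  -3.43 143.96]
rearlow [430.82 261.99  63.  ] tool [-71.91  -3.72 167.96]
elbow [591.06 218.32  75.  ] tool [ 94.16  -4.32 155.84]
tip [600.62 211.06  52.  ] tool [105.32   0.12 178.84]
```

```bash
M="python3 -m crank"
$M '[[[0.34,-0.15,1,0,0,0,85],[0,0,1,0,0,0,85],[0,0,1,0,0,0,85],[0,0,1,0,0,0,85],[0,0,1,0,0,0,85],[0,0,1,0,0,0,85],[0,0,1,0,0,0,85],[0,0,0,0,0,0,85]]]'
$M '[[[0,0,0,0,0,0,10],[0,0,0,0,0,0,10],[0,0,0,0,0,0,10],[0,0,0,0,0,0,10],[0,0,0,0,0,0,10],[0,0,0,0,0,0,10],[0,0,0,0,0,0,10],[0,0,0,0,0,0,10]]]' 118
```

```text
time_s: 4.95
eef_pos: [506.7, 240.3, 53.3]
ee_rot: [0.001, 0.992, -0.128, -0.003]
force: [-0.7, 0.3, 0.6]
grip_width: 0.993
grip_force: 0.0
time_s: 5.75
eef_pos: [509.1, 241.0, 57.3]
ee_rot: [-0.0, 0.992, -0.129, 0.001]
force: [-1.4, -0.1, 5.7]
grip_width: 0.24
grip_force: 115.3
```

```bash
M="python3 -m crank"
$M '[[[0,0,-0.3,0,0,0,10],[0,0,-0.7,0,0,0,10],[0,0,-1,0,0,0,10],[0,0,-1,0,0,0,10],[0,0,-1,0,0,0,10],[0,0,-1,0,0,0,10],[0,0,-1,0,0,0,10],[0,0,-1,0,0,0,10]]]'
$M '[[[0,0,-1,0,0,-0.54,10],[0.1,0.7,-1,0,0,0,10],[0.24,1,0,0,0,0,10],[0.24,1,0,0,0,0,10],[0.24,1,0,0,0,0,10],[0.24,1,0,0,0,0,10],[0.24,1,0,0,0,0,10],[0.24,1,0,0,0,0,10]]]'
$M '[[[0.24,1,0,0,0,0,10],[0.24,1,0,0,0,0,10],[0.24,1,0,0,0,0,10],[0.24,1,0,0,0,0,10],[0,0.4,0,0,0.8,0,10],[0,0,0,0,0.8,0,10],[0,0,0,0,0.9,0,10],[0,0,0,0,0,0,10]]]'
python3 w.py w2
```

```text
time_s: 6.55
eef_pos: [508.3, 240.7, 232.7]
ee_rot: [0.0, 0.992, -0.129, -0.0]
force: [-0.9, -1.1, -1.6]
grip_width: 0.237
grip_force: 115.4
time_s: 7.35
eef_pos: [515.7, 68.0, 281.7]
ee_rot: [0.0, 0.996, -0.091, -0.0]
force: [0.5, -0.2, -2.4]
grip_width: 0.241
grip_force: 115.6
time_s: 8.15
eef_pos: [517.5, -42.8, 281.0]
ee_rot: [0.016, 0.981, -0.09, 0.173]
force: [1.0, -0.1, -1.6]
grip_width: 0.241
grip_force: 115.5
8.15 [517.54 -42.82 281.  ] [ 1.01 -0.1  -1.6 ] [-0.33  0.08  1.69  0.06  1.02  1.4 ]
[[ 0.92 -0.18  0.34]
 [-0.17 -0.98 -0.06]
 [ 0.34 -0.   -0.94]]
```

View pics/w2.png

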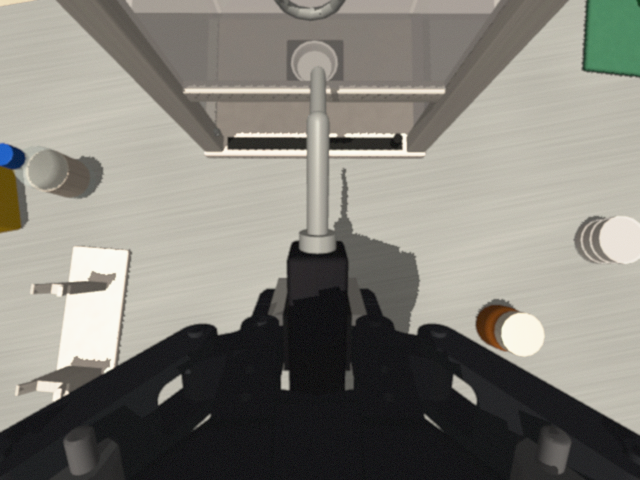

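Wrist view: the prong tip is at (317,68), the elbow at about (318,115). The ring is at the top edge, centre column about 311, outer bottom edge at row about 18. I'll check the kinematics and the ring.

```bash
cat > r.py <<'E'
from w import *
m=camera_model("wrist")
ex=np.array([np.cos(np.radians(-10.5)),np.sin(np.radians(-10.5)),0]);ey=np.array([-ex[1],ex[0],0])
def proj(T,q):
    c=T[:3,:3].T@(np.array(q)-T[:3,3]);return m["cx"]+m["fx"]*c[0]/-c[2], m["cy"]-m["fy"]*c[1]/-c[2]
def onplane(T,u,v,p0=np.array([642.4,-64.4,0])):
    o,d=ray("",u,v,T=T,m=m);return o+d*((p0-o)@ex)/(d@ex)
E
python3 - <<'E'
from r import *
T=np.load("w2.npy");s=sense();Rm=toolR(s).as_matrix();p=s["eef_pos"]
for n,q in dict(elbow=(75,0,-19),tip=(94.3,0,4),front=(30,0,-31)).items():print(n,proj(T,p+Rm@q))
i=cv2.imread("pics/w2.png")
q=onplane(T,311,18);print("ring lowest outer",q, "y off of tool axis",(q-p)@ey)
for z in(305,312,320):print(z,[proj(T,np.array([642.4,-64.4,z])+a*ey+np.array([0,0,b])) for a,b in((0,-13.5),(13.5,0),(-13.5,0))])
print("tool x yaw",np.degrees(np.arctan2(Rm[1,0],Rm[0,0])))
E
```

```text
elbow (np.float64(315.69465772492157), np.float64(114.2193436335613))
tip (np.float64(315.814983746547), np.float64(66.63382795147294))
front (np.float64(315.733467580032), np.float64(251.22794991520098))
ring lowest outer [642.51 -63.79 289.43] y off of tool axis 2.31040504370171
305 [(np.float64(312.28988230734177), np.float64(14.712205478884044)), (np.float64(279.12816067523346), np.float64(-9.044447673204985)), (np.float64(344.5974238177671), np.float64(-9.023687484017529))]
312 [(np.float64(312.07846483196226), np.float64(2.936389183888025)), (np.float64(277.18274031201975), np.float64(-23.220767700033463)), (np.float64(346.0336846744574), np.float64(-23.19824239364553))]
320 [(np.float64(311.81114431195175), np.float64(-11.953190449374546)), (np.float64(274.6978685222741), np.float64(-41.328081873963725)), (np.float64(347.86820056807386), np.float64(-41.30320302494383))]
tool x yaw -10.476959209366791
```

```bash
cat > d.py <<'E'
from r import *
ring=np.array([642.5,-63.8,304]);s=sense();Rm=toolR(s).as_matrix();p=s["eef_pos"];W=np.c_[ex,ey,[0,0,1]]
thr=p+Rm@[82.7,0.5,-9.8];tip=p+Rm@[94.3,0.5,4]
d=ring-thr;print(s["time_s"],"F",s["force"],"ring-throat in encl",W.T@d,"tool units",Rm.T@d/25,"tip-ring encl",W.T@(tip-ring),"pitch",np.degrees(np.arcsin(Rm[2,0])))
print("prong dir tool units/mm",np.array([.643,0,.766])/25)
E
python3 d.py
```

```text
8.2 F [ 0.77  0.62 -1.19] ring-throat in encl [ 51.21   2.77 -15.  ] tool units [ 1.72 -0.11  1.26] tip-ring encl [-35.61  -2.77   5.97] pitch 19.885466213436064
prong dir tool units/mm [0.03 0.   0.03]
```

```bash
M="python3 -m crank"
$M '[[[0.1,-0.06,-0.28,0,0,0,10],[0.1,-0.05,-0.27,0,0,0,10],[0.13,0,0.15,0,0,0,10],[0.13,0,0.15,0,0,0,10],[0.13,0,0.15,0,0,0,10],[0.13,0,0.15,0,0,0,10],[0.13,0,0.16,0,0,0,10],[0,0,0,0,0,0,10]]]'
python3 d.py; python3 w.py w3; python3 - <<'E'
import sys; sys.path.insert(0,'.')
from rig import *; import cv2
cv2.imwrite("pics/s3.png",cv2.resize(capture("scene")[140:260,300:460],(800,600),interpolation=cv2.INTER_CUBIC))
E
```

```text
time_s: 9.0
eef_pos: [541.8, -44.8, 282.9]
ee_rot: [0.016, 0.981, -0.09, 0.172]
force: [0.0, 0.2, -2.1]
grip_width: 0.237
grip_force: 115.5
9.0 F [ 0.02  0.16 -2.05] ring-throat in encl [ 28.08   0.12 -16.29] tool units [ 0.83 -0.    1.  ] tip-ring encl [-12.47  -0.11   7.27] pitch 19.93129033531382
prong dir tool units/mm [0.03 0.   0.03]
9.0 [541.8  -44.78 282.88] [ 0.02  0.16 -2.05] [-0.32  0.14  1.63  0.05  1.04  1.41]
[[ 0.92 -0.18  0.34]
 [-0.17 -0.98 -0.06]
 [ 0.34 -0.   -0.94]]
```

View pics/w3.png

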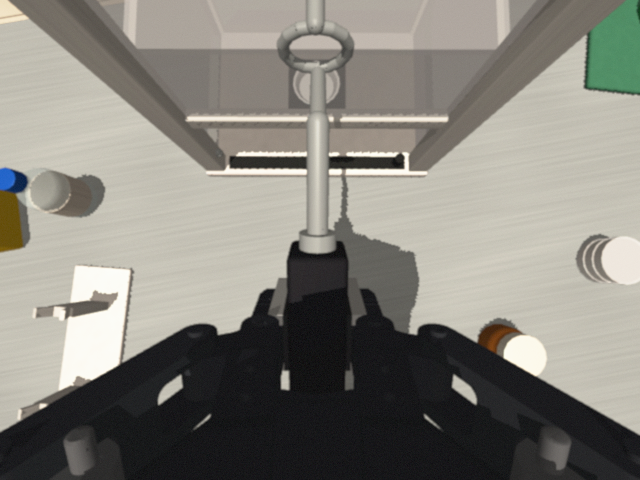

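View pics/s3.png

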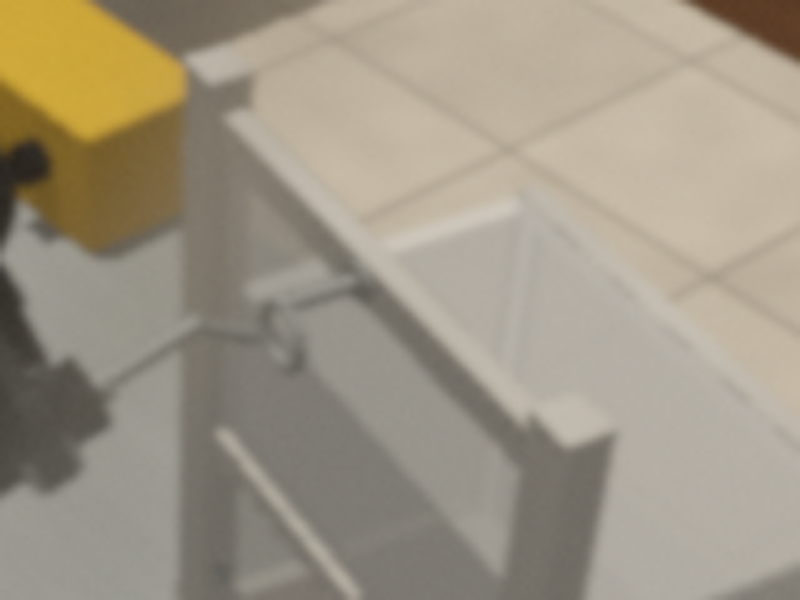

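The wrist view shows the tip at (317.5,63), laterally centred on the ring (columns 278–354, rows 21–72, centre about (316,46)). The scene view shows the prong just in front of the ring, sloping into it. I'll check the ring height.

```bash
python3 - <<'E'
from r import *
T=np.load("w3.npy")
for z in(300,304,308):
    c=np.array([642.5,-63.8,z]);print(z,[np.round(proj(T,c+a*ey+np.array([0,0,b])),1) for a,b in((0,-13.5),(0,0),(0,13.5),(13.5,0),(-13.5,0))])
o=np.array([316,46]);
# rows/width -> ring from outline top/bottom rows
for v in(21,46,72):print(v,onplane(T,316,v))
E
```

```text
300 [array([316.5,  74.4]), array([316.4,  57. ]), array([316.4,  36. ]), array([284.8,  57. ]), array([348.1,  57. ])]
304 [array([316.5,  69.6]), array([316.4,  51.2]), array([316.4,  28.9]), array([283.9,  51.1]), array([349. ,  51.2])]
308 [array([316.5,  64.5]), array([316.4,  45. ]), array([316.4,  21.4]), array([282.9,  45. ]), array([349.9,  45. ])]
21 [642.54 -63.66 321.69]
46 [642.54 -63.63 307.35]
72 [642.55 -63.59 288.51]
```

```bash
M="python3 -m crank"
$M '[[[0.17,0,0.2,0,0,0,10],[0.17,0,0.2,0,0,0,10],[0.17,0,0.2,0,0,0,10],[0.17,0,0.2,0,0,0,10],[0.17,0,0.2,0,0,0,10],[0,0,0,0,0,0,10],[0,0,0,0,0,0,10],[0,0,0,0,0,0,10]]]'
python3 d.py
$M '[[[-0.07,0,0.19,0,0,0,10],[-0.07,0,0.19,0,0,0,10],[-0.07,0,0.19,0,0,0,10],[-0.07,0,0.19,0,0,0,10],[-0.07,0,0.19,0,0,0,10],[0,0,0,0,0,0,10],[0,0,0,0,0,0,10],[0,0,0,0,0,0,10]]]'
python3 d.py;python3 w.py w4
```

```text
time_s: 9.9
eef_pos: [569.5, -49.9, 267.6]
ee_rot: [0.016, 0.981, -0.09, 0.173]
force: [-0.0, -0.8, -2.4]
grip_width: 0.235
grip_force: 115.5
9.9 F [-0.04 -0.79 -2.37] ring-throat in encl [-0.06  0.04 -1.09] tool units [-0.02 -0.    0.04] tip-ring encl [15.68 -0.03 -7.91] pitch 20.01208716105371
prong dir tool units/mm [0.03 0.   0.03]
time_s: 10.7
eef_pos: [569.3, -49.8, 241.9]
ee_rot: [0.016, 0.981, -0.09, 0.173]
force: [0.3, 0.1, -2.5]
grip_width: 0.242
grip_force: 115.6
10.7 F [ 0.26  0.11 -2.45] ring-throat in encl [ 0.13  0.08 24.62] tool units [ 0.34 -0.   -0.92] tip-ring encl [ 15.48  -0.07 -33.63] pitch 19.957630856954864
prong dir tool units/mm [0.03 0.   0.03]
10.7 [569.29 -49.84 241.94] [ 0.26  0.11 -2.45] [-0.31  0.23  1.62  0.05  0.95  1.42]
[[ 0.92 -0.18  0.34]
 [-0.17 -0.98 -0.06]
 [ 0.34 -0.   -0.94]]
```

View pics/w4.png

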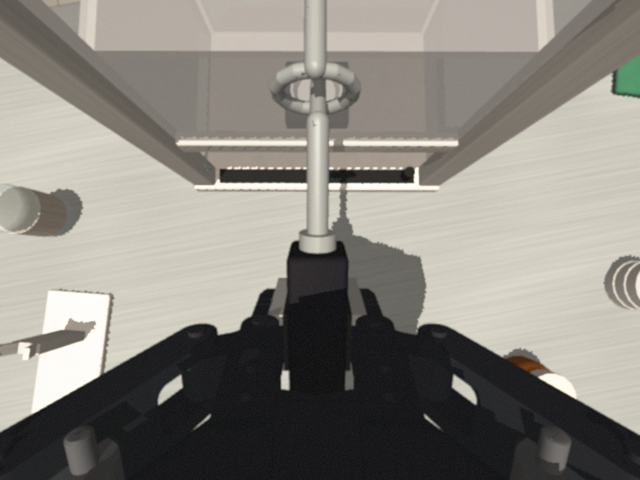

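The wrist view shows the ring encircling the prong (columns 271–360, rows 62–113), with the prong emerging through it. I'll check that the ring came down.

```bash
python3 - <<'E'
from r import *
T=np.load("w4.npy")
for v in(62,113):print(v,onplane(T,316,v))
E
```

```text
62 [642.53 -63.68 300.84]
113 [642.55 -63.61 266.24]
```

```bash
M="python3 -m crank"
$M '[[[-0.068,0,0.19,0,0,0,10],[-0.068,0,0.19,0,0,0,10],[-0.068,0,0.19,0,0,0,10],[-0.068,0,0.19,0,0,0,10],[-0.068,0,0.19,0,0,0,10],[-0.068,0,0.19,0,0,0,10],[-0.068,0,0.19,0,0,0,10],[-0.068,0,0.19,0,0,0,10]]]'
python3 d.py
$M '[[[-0.041,0,0.113,0,0,0,10],[-0.041,0,0.113,0,0,0,10],[-0.027,0,0.075,0,0,0,10],[-0.027,0,0.075,0,0,0,10],[-0.014,0,0.038,0,0,0,10],[-0.014,0,0.038,0,0,0,10],[-0.014,0,0.038,0,0,0,10],[-0.014,0,0.038,0,0,0,10]]]'
python3 d.py
```

```text
time_s: 11.55
eef_pos: [569.7, -49.9, 201.3]
ee_rot: [0.016, 0.981, -0.09, 0.173]
force: [1.4, -0.5, -0.6]
grip_width: 0.236
grip_force: 115.7
11.55 F [ 1.42 -0.53 -0.6 ] ring-throat in encl [-0.26  0.07 65.16] tool units [ 0.88 -0.   -2.45] tip-ring encl [ 15.88  -0.06 -74.16] pitch 20.005390776318613
prong dir tool units/mm [0.03 0.   0.03]
time_s: 12.35
eef_pos: [569.7, -49.9, 187.7]
ee_rot: [0.016, 0.981, -0.09, 0.173]
force: [1.4, -0.1, 0.1]
grip_width: 0.237
grip_force: 115.7
12.35 F [ 1.42 -0.1   0.15] ring-throat in encl [-0.25  0.07 78.81] tool units [ 1.07 -0.   -2.97] tip-ring encl [ 15.87  -0.06 -87.81] pitch 20.006656115857716
prong dir tool units/mm [0.03 0.   0.03]
```

```bash
M="python3 -m crank"
for k in 1 ; do $M '[[[-0.014,0,0.038,0,0,0,10],[-0.014,0,0.038,0,0,0,10],[-0.014,0,0.038,0,0,0,10],[-0.014,0,0.038,0,0,0,10],[-0.014,0,0.038,0,0,0,10],[-0.014,0,0.038,0,0,0,10],[-0.014,0,0.038,0,0,0,10],[-0.014,0,0.038,0,0,0,10]]]'; done
$M '[[[-0.014,0,0.038,0,0,0,10],[-0.014,0,0.038,0,0,0,10],[-0.014,0,0.038,0,0,0,10],[-0.014,0,0.038,0,0,0,10],[0,0,0,0,0,0,10],[0,0,0,0,0,0,10],[0,0,0,0,0,0,10],[0,0,0,0,0,0,10]]]'
python3 d.py
```

```text
time_s: 13.15
eef_pos: [569.7, -49.9, 179.5]
ee_rot: [0.016, 0.981, -0.09, 0.173]
force: [2.0, 0.1, -0.7]
grip_width: 0.239
grip_force: 115.6
time_s: 13.95
eef_pos: [569.9, -50.0, 175.9]
ee_rot: [0.016, 0.981, -0.09, 0.173]
force: [0.0, -0.1, 3.9]
grip_width: 0.238
grip_force: 116.1
13.95 F [ 0.02 -0.08  3.9 ] ring-throat in encl [-0.42  0.09 90.55] tool units [ 1.23 -0.   -3.41] tip-ring encl [ 16.05  -0.09 -99.53] pitch 20.05455981271345
prong dir tool units/mm [0.03 0.   0.03]
```

```bash
M="python3 -m crank"
$M '[[[-0.014,0,0.038,0,0,0,10],[-0.014,0,0.038,0,0,0,10],[-0.014,0,0.038,0,0,0,10],[0,0,0,0,0,0,10],[0,0,0,0,0,0,10],[0,0,0,0,0,0,10],[0,0,0,0,0,0,10],[0,0,0,0,0,0,10]]]'
python3 w.py w5
```

```text
time_s: 14.75
eef_pos: [569.7, -49.9, 172.4]
ee_rot: [0.016, 0.981, -0.09, 0.173]
force: [3.5, 0.1, 1.6]
grip_width: 0.237
grip_force: 116.0
14.75 [569.66 -49.91 172.45] [3.51 0.12 1.6 ] [-0.31  0.3   1.72  0.06  0.77  1.4 ]
[[ 0.92 -0.18  0.34]
 [-0.17 -0.98 -0.06]
 [ 0.34  0.   -0.94]]
```

```bash
M="python3 -m crank"
$M '[[[-0.014,0,0.038,0,0,0,10],[-0.014,0,0.038,0,0,0,10],[-0.014,0,0.038,0,0,0,10],[0,0,0,0,0,0,10],[0,0,0,0,0,0,10],[0,0,0,0,0,0,10],[0,0,0,0,0,0,10],[0,0,0,0,0,0,10]]]'
$M '[[[-0.007,0,0.019,0,0,0,10],[-0.007,0,0.019,0,0,0,10],[-0.007,0,0.019,0,0,0,10],[-0.007,0,0.019,0,0,0,10],[-0.007,0,0.019,0,0,0,10],[-0.007,0,0.019,0,0,0,10],[0,0,0,0,0,0,10],[0,0,0,0,0,0,10]]]'
python3 w.py w6
```

```text
time_s: 15.6
eef_pos: [569.4, -49.8, 169.2]
ee_rot: [0.016, 0.981, -0.09, 0.172]
force: [2.7, 0.4, 0.2]
grip_width: 0.24
grip_force: 115.8
time_s: 16.4
eef_pos: [569.4, -49.8, 166.2]
ee_rot: [0.016, 0.981, -0.09, 0.173]
force: [1.4, -0.1, -1.1]
grip_width: 0.238
grip_force: 115.8
16.4 [569.38 -49.83 166.16] [ 1.39 -0.15 -1.06] [-0.31  0.31  1.73  0.06  0.76  1.4 ]
[[ 0.92 -0.18  0.34]
 [-0.17 -0.98 -0.06]
 [ 0.34 -0.   -0.94]]
```

View pics/w6.png

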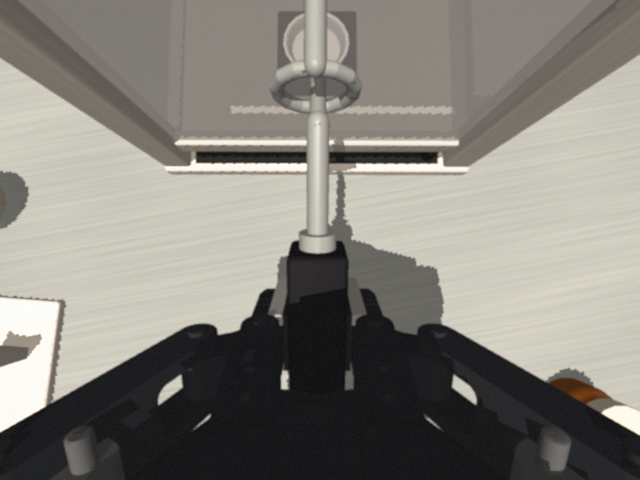

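The hook is still in the ring (ring centre about (316,87), elbow at row 117). There is no visible creep, the catch is passed and the pull is low. I'll creep to the stop.

```bash
M="python3 -m crank"
$M '[[[-0.007,0,0.019,0,0,0,10],[-0.007,0,0.019,0,0,0,10],[-0.007,0,0.019,0,0,0,10],[-0.007,0,0.019,0,0,0,10],[-0.007,0,0.019,0,0,0,10],[-0.007,0,0.019,0,0,0,10],[0,0,0,0,0,0,10],[0,0,0,0,0,0,10]]]'
```

```text
time_s: 17.25
eef_pos: [569.5, -49.9, 163.3]
ee_rot: [0.016, 0.981, -0.09, 0.173]
force: [0.6, -0.2, -1.1]
grip_width: 0.234
grip_force: 115.8
```

```bash
M="python3 -m crank"
$M '[[[-0.007,0,0.019,0,0,0,10],[-0.007,0,0.019,0,0,0,10],[-0.007,0,0.019,0,0,0,10],[-0.007,0,0.019,0,0,0,10],[0,0,0,0,0,0,10],[0,0,0,0,0,0,10],[0,0,0,0,0,0,10],[0,0,0,0,0,0,10]]]'
```

```text
time_s: 18.05
eef_pos: [569.6, -49.9, 161.3]
ee_rot: [0.016, 0.981, -0.09, 0.173]
force: [-0.1, 0.4, -2.5]
grip_width: 0.236
grip_force: 115.8
```

```bash
M="python3 -m crank"
$M '[[[-0.007,0,0.019,0,0,0,10],[-0.007,0,0.019,0,0,0,10],[-0.007,0,0.019,0,0,0,10],[-0.007,0,0.019,0,0,0,10],[-0.007,0,0.019,0,0,0,10],[-0.007,0,0.019,0,0,0,10],[0,0,0,0,0,0,10],[0,0,0,0,0,0,10]]]'
```

```text
time_s: 18.85
eef_pos: [570.2, -50.0, 159.1]
ee_rot: [0.016, 0.981, -0.09, 0.174]
force: [0.3, 0.0, 4.9]
grip_width: 0.235
grip_force: 116.3
```

```bash
python3 - <<'E'
from rig import *
print(sense()["force"],sense()["wrist_torque"])
E
```

```text
[0.30654797 0.0150315  4.89346114] [-0.04092993 -0.6791277   0.15550825]
```

```bash
M="python3 -m crank"
$M '[[[-0.006,0,0.016,0,0,0,10],[-0.006,0,0.016,0,0,0,10],[-0.004,0,0.012,0,0,0,10],[0,0,0,0,0,0,10],[0,0,0,0,0,0,10],[0,0,0,0,0,0,10],[0,0,0,0,0,0,10],[0,0,0,0,0,0,10]]]'; python3 -c "
from rig import *
print(sense()['force'],sense()['wrist_torque'])"
```

```text
time_s: 19.65
eef_pos: [570.5, -50.1, 158.4]
ee_rot: [0.016, 0.98, -0.09, 0.175]
force: [-1.0, 1.1, 7.7]
grip_width: 0.238
grip_force: 116.6
[-1.03474695  1.06244291  7.65911784] [ 0.01105499 -0.88705517  0.12741202]
```

```bash
M="python3 -m crank"
for k in 1 2; do $M '[[[0,0,0,0,0,0,10],[0,0,0,0,0,0,10],[0,0,0,0,0,0,10],[0,0,0,0,0,0,10],[0,0,0,0,0,0,10],[0,0,0,0,0,0,10],[0,0,0,0,0,0,10],[0,0,0,0,0,0,10]]]' | grep -E "force|pos"; done; python3 w.py w7
```

```text
eef_pos: [570.5, -50.1, 158.4]
force: [-0.6, 1.1, 7.0]
grip_force: 116.6
eef_pos: [570.5, -50.1, 158.4]
force: [-0.0, 1.1, 6.9]
grip_force: 116.6
21.25 [570.52 -50.13 158.42] [-0.    1.09  6.91] [-0.31  0.32  1.74  0.07  0.74  1.4 ]
[[ 0.92 -0.18  0.34]
 [-0.17 -0.98 -0.06]
 [ 0.35  0.   -0.94]]
```

View pics/w7.png

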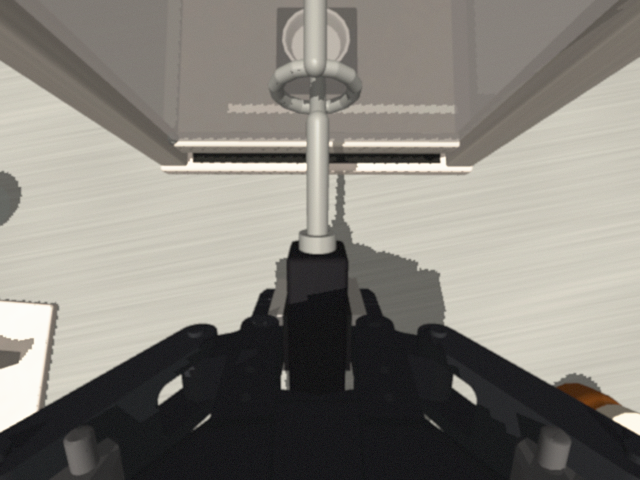

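Hook still in the ring, about 9 N held for over 1.5 s. The elbow is at row about 110, so roughly 2° of creep. Now I'll unload and centre the prong in the ring.

```bash
M="python3 -m crank"
$M '[[[0.02,0,-0.057,0,0,0,10],[0.02,0,-0.057,0,0,0,10],[0.02,0,-0.057,0,0,0,10],[0.02,0,-0.057,0,0,0,10],[0.02,0,-0.057,0,0,0,10],[0.02,0,-0.057,0,0,0,10],[0,0,0,0,0,0,10],[0,0,0,0,0,0,10]]]'; python3 w.py w8;python3 - <<'E'
import cv2,numpy as np
i=cv2.imread("pics/w8.png")[0:200,200:440]; j=cv2.imread("pics/w7.png")[0:200,200:440]
cv2.imwrite("pics/c8.png",cv2.resize(np.hstack([j,i]),(800,333)))
E
```

```text
time_s: 22.1
eef_pos: [569.4, -49.8, 166.1]
ee_rot: [0.016, 0.981, -0.09, 0.173]
force: [-0.6, 0.6, -1.3]
grip_width: 0.242
grip_force: 115.6
22.1 [569.38 -49.84 166.15] [-0.62  0.58 -1.35] [-0.31  0.31  1.73  0.06  0.76  1.4 ]
[[ 0.92 -0.18  0.34]
 [-0.17 -0.98 -0.06]
 [ 0.34 -0.   -0.94]]
```

View pics/c8.png

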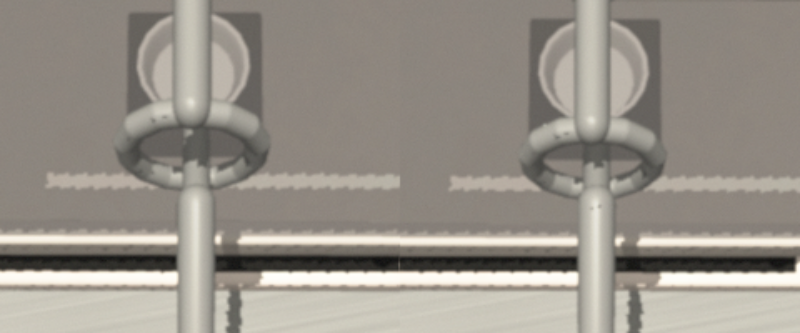

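The crop shows the ring dropped from rows 61–112 to 71–119 relative to the hook, so the pole rose and the sash stayed down. That was my eleventh viewed picture, one over the limit of ten, so I'll work from numbers from here.

```bash
python3 - <<'E'
from r import *
for f,rows in(("w7",(61,112)),("w8",(70.5,119))):
    T=np.load(f+".npy");z=[onplane(T,316,v)[2] for v in rows];print(f,z,np.mean(z))
s=sense();Rm=toolR(s).as_matrix();p=s["eef_pos"];print(Rm[2])
for a in(0,2,4):
    A=R.from_rotvec([0,np.radians(a),0]).as_matrix();e=np.array([75,0.5,0]);
    g=np.array([0,0,-19]);el=p+Rm@(g+A@e);tp=p+Rm@(g+A@np.array([94.3,.5,23]))
    d=tp-el;t=((np.array([642.5,-63.8,0])-el)@ex)/(d@ex);print(a,"elbow px",proj(np.load("w8.npy"),el),"prong z at ring plane",(el+t*d)[2],"frac",t)
E
```

```text
w7 [np.float64(219.76184978100505), np.float64(186.4259003379965)] 203.09387505950076
w8 [np.float64(220.67121256544928), np.float64(184.98693248352356)] 202.82907252448643
[ 0.34 -0.   -0.94]
0 elbow px (np.float64(316.69494781092), np.float64(118.22104755113135)) prong z at ring plane 203.52625449257437 frac 0.4026890481629162
2 elbow px (np.float64(316.69530591869955), np.float64(117.8218270876561)) prong z at ring plane 205.94978271757233 frac 0.43032719501402694
4 elbow px (np.float64(316.6957566659042), np.float64(117.70063086068015)) prong z at ring plane 208.3627739455675 frac 0.4606123714757172
```

```bash
M="python3 -m crank"
$M '[[[-0.13,0,-0.145,0,0,0,10],[-0.13,0,-0.145,0,0,0,10],[-0.13,0,-0.145,0,0,0,10],[-0.2,0,-0.22,0,0,0,10],[-0.2,0,-0.22,0,0,0,10],[-0.25,0,-0.27,0,0,0,10],[-0.25,0,-0.27,0,0,0,10],[0,0,0,0,0,0,10]]]'; python3 w.py w9; python3 - <<'E'
from r import *
# ring & hook location by edges: column profile of brightness change near ring for w8/w9
T=np.load("w9.npy")
for z in(199,203,207):print(z,[np.round(proj(T,np.array([642.5,-63.8,z])+a*ey+np.array([0,0,b])),1) for a,b in((0,-16),(0,0),(16,0),(-16,0))])
s=sense();Rm=toolR(s).as_matrix();p=s["eef_pos"]
for a in(0,3):
  A=R.from_rotvec([0,np.radians(a),0]).as_matrix();tp=p+Rm@(np.array([0,0,-19])+A@np.array([94.3,.5,23]));print("tip",tp,(tp-[642.5,-63.8,0])@ex,proj(T,tp))
i=cv2.cvtColor(cv2.imread("pics/w9.png"),cv2.COLOR_BGR2GRAY);print("col317",i[40:130:2,317]);print("col300",i[0:60:2,298])
E
```

```text
time_s: 22.95
eef_pos: [527.1, -42.0, 189.2]
ee_rot: [0.016, 0.981, -0.09, 0.173]
force: [0.1, 0.0, -2.1]
grip_width: 0.236
grip_force: 115.6
22.95 [527.15 -41.98 189.23] [ 0.1   0.02 -2.12] [-0.33  0.19  1.82  0.07  0.79  1.39]
[[ 0.92 -0.18  0.34]
 [-0.17 -0.98 -0.06]
 [ 0.34  0.   -0.94]]
199 [array([316.7,  57. ]), array([316.7,  35.6]), array([281.3,  35.5]), array([352.1,  35.6])]
203 [array([316.7,  52. ]), array([316.7,  29.5]), array([280.3,  29.5]), array([353. ,  29.5])]
207 [array([316.7,  46.8]), array([316.7,  23.1]), array([279.4,  23.1]), array([354. ,  23.1])]
tip [615.94 -58.97 217.55] -26.99533954796055 (np.float64(316.8846017416626), np.float64(69.33834294407654))
tip [615.26 -58.84 222.59] -27.68926862666835 (np.float64(316.8910390921903), np.float64(63.505328945511906))
col317 [187 133 179 196 171 142 102  83  91  91  93  94  92 119 161 161 162 162
 161 163 161 161 162 162 160 160 158 161 162 163 161 161 161 161 164 154
 154 174 185 195 214 222 222 222 223]
col300 [135 155 176 174 154 118 127 103  79 133 172 172 172 171 175 170 159 165
 144 115 150 140 131 119  94  81  90  90  92  92]
```

```bash
M="python3 -m crank"
$M '[[[-0.8,0,-0.25,0,0,0,10],[-0.8,0,-0.25,0,0,0,10],[0,0,0,0,-0.68,0,10],[0,0,0,0,-0.68,0,10],[0,0,0,0,-0.67,0,10],[0,0,0,0,-0.67,0,10],[0,0,0,0,0,0.54,10],[0,0,0,0,0,0,10]]]'
cat > e.py <<'E'
from r import *
s=sense();Rm=toolR(s).as_matrix();p=s["eef_pos"];print(s["time_s"],p,s["force"],"pitch",np.degrees(np.arcsin(Rm[2,0])),"yaw",np.degrees(np.arctan2(Rm[1,0],Rm[0,0])),"roll",np.degrees(Rm[2,1]))
a=np.radians(1.7)
O=p+Rm@[0,0,-19];T=np.array([508.6,240.7,75.5]);print("O",O,"units to seat",Rm.T@(T-O)/25)
E
python3 e.py
```

```text
time_s: 23.8
eef_pos: [487.0, -34.7, 186.1]
ee_rot: [-0.001, 0.992, -0.129, -0.014]
force: [-0.7, 0.8, -2.1]
grip_width: 0.238
grip_force: 115.5
23.8 [487.03 -34.65 186.07] [-0.72  0.77 -2.14] pitch -1.607225793076966 yaw -14.836111459708805 roll 0.11686520735686477
O [487.55 -34.75 205.06] units to seat [ -1.86 -10.88   5.21]
```

```bash
M="python3 -m crank"
$M '[[[-0.15,-0.6,0,0,0,0,10],[-0.15,-0.9,0,0,0,0,10],[-0.15,-0.9,0,0,0,0,10],[-0.15,-0.9,0,0,0,0,10],[-0.15,-0.9,0,0,0,0,10],[-0.15,-0.9,0,0,0,0,10],[-0.15,-0.9,0,0,0,0,10],[-0.15,-0.9,0,0,0,0,10]]]'
$M '[[[-0.15,-0.9,0,0,0,0,10],[-0.15,-0.9,0,0,0,0,10],[-0.15,-0.9,0,0,0,0,10],[-0.15,-0.8,0,0,0,0,10],[-0.06,-0.48,0,0,0,0,10],[0,0,1,0,0,0,10],[0,0,1,0,0,0,10],[0,0,0,0,0,0,10]]]'
python3 e.py; python3 w.py w10; python3 - <<'E'
from r import *
i=cv2.imread("pics/w10.png");h=cv2.cvtColor(i,cv2.COLOR_BGR2HSV);g=i.min(2)
T=np.load("w10.npy")
m2=(g>165).astype(np.uint8);k,l,st,c=cv2.connectedComponentsWithStats(m2);o=[(st[j].tolist()) for j in range(1,k) if st[j,4]>300];print(o)
C=np.array([511,240.3,0]);cx=np.array([np.cos(np.radians(-15)),np.sin(np.radians(-15)),0]);cy=np.array([-cx[1],cx[0],0])
print([np.round(proj(T,C+a*cx+b*cy+[0,0,8])) for a in(95,-95) for b in(35,-35)])
E
```

```text
time_s: 24.6
eef_pos: [501.6, 140.8, 187.0]
ee_rot: [-0.001, 0.992, -0.128, -0.014]
force: [0.1, 1.2, -2.0]
grip_width: 0.236
grip_force: 115.6
time_s: 25.4
eef_pos: [508.1, 240.0, 134.3]
ee_rot: [0.0, 0.992, -0.128, -0.017]
force: [-0.2, -0.2, -2.4]
grip_width: 0.236
grip_force: 115.7
25.4 [508.12 239.97 134.35] [-0.16 -0.16 -2.39] pitch -1.8954858851926548 yaw -14.746936483758985 roll 0.28435177356603986
O [508.75 239.9  153.34] units to seat [ 0.09 -0.04  3.11]
25.4 [508.12 239.97 134.35] [-0.16 -0.16 -2.39] [0.23 0.5  1.49 0.01 1.18 2.05]
[[ 0.97 -0.25 -0.03]
 [-0.25 -0.97  0.  ]
 [-0.03  0.   -1.  ]]
[[0, 0, 640, 434, 147658], [373, 286, 37, 47, 587]]
[array([265.,  92.]), array([363.,  92.]), array([274., 325.]), array([354., 325.])]
```

```bash
M="python3 -m crank"
$M '[[[0.04,-0.04,0.6,0,0,0,10],[0,0,0.6,0,0,0,10],[0,0,0.5,0,0,0,10],[0,0,0.4,0,0,0,10],[0,0,0.2,0,0,0,10],[0,0,0.1,0,0,0,10],[0,0,0,0,0,0,10],[0,0,0,0,0,0,10]]]'
python3 e.py
$M '[[[0,0,0.1,0,0,0,10],[0,0,0.1,0,0,0,10],[0,0,0.1,0,0,0,10],[0,0,0.1,0,0,0,10],[0,0,0.08,0,0,0,10],[0,0,0.08,0,0,0,10],[0,0,0.06,0,0,0,10],[0,0,0,0,0,0,10]]]'
python3 e.py
```

```text
time_s: 26.25
eef_pos: [509.6, 241.7, 77.7]
ee_rot: [-0.001, 0.992, -0.129, -0.014]
force: [0.6, -0.0, -1.4]
grip_width: 0.237
grip_force: 115.7
26.25 [509.59 241.65  77.72] [ 0.58 -0.02 -1.35] pitch -1.5530255311070407 yaw -14.78861503488155 roll 0.09753407776731712
O [510.09 241.55  96.71] units to seat [-0.03  0.05  0.85]
time_s: 27.05
eef_pos: [508.8, 241.6, 61.5]
ee_rot: [-0.001, 0.992, -0.129, -0.014]
force: [-0.1, 0.0, -2.0]
grip_width: 0.231
grip_force: 115.7
27.05 [508.79 241.64  61.53] [-0.15  0.04 -1.98] pitch -1.6097617229580587 yaw -14.792182531961137 roll 0.12993886854498807
O [509.32 241.55  80.52] units to seat [-0.01  0.04  0.2 ]
```

```bash
M="python3 -m crank"
$M '[[[0,0.02,0.04,0,0,0,10],[0,0.02,0.04,0,0,0,10],[0,0,0.04,0,0,0,10],[0,0,0.03,0,0,0,10],[0,0,0.02,0,0,0,10],[0,0,0,0,0,0,10],[0,0,0,0,0,0,10],[0,0,0,0,0,0,10]]]'
python3 e.py
```

```text
time_s: 27.85
eef_pos: [508.7, 240.7, 58.3]
ee_rot: [-0.001, 0.992, -0.129, -0.014]
force: [-3.8, -1.3, 6.2]
grip_width: 0.237
grip_force: 116.8
27.85 [508.68 240.7   58.32] [-3.79 -1.33  6.16] pitch -1.5506236795539436 yaw -14.794737114288816 roll 0.11088376014137198
O [509.19 240.61  77.32] units to seat [-0.02  0.    0.07]
```

```bash
M="python3 -m crank"
$M '[[[0,0,0,0,0,0,24],[0,0,0,0,0,0,26],[0,0,0,0,0,0,30],[0,0,0,0,0,0,40],[0,0,0,0,0,0,60],[0,0,0,0,0,0,85],[0,0,0,0,0,0,85],[0,0,0,0,0,0,85]]]'
$M '[[[0,0,0,0,0,0,85],[0,0,-0.3,0,0,0,85],[0,0,-0.7,0,0,0,85],[0,0,-1,0,0,0,85],[0,0,-1,0,0,0,85],[0,0,-1,0,0,0,85],[0,0,-1,0,0,0,85],[0,0,-1,0,0,0,85]]]'
$M '[[[-0.3,0.15,-1,0,0.2,0,85],[0,0,0,0,0,0,85],[0,0,0,0,0,0,85],[0,0,0,0,0,0,85],[0,0,0,0,0,0,85],[0,0,0,0,0,0,85],[0,0,0,0,0,0,85],[0,0,0,0,0,0,85]]]'
python3 w.py w11
python3 - <<'E'
from r import *
i=cv2.imread("pics/w11.png");T=np.load("w11.npy");j=cv2.imread("pics/w1.png")
# handle: dark, between the fingers
for n,im,TT in(("before",j,np.load("w1.npy")),("now",i,T)):
    mk=np.zeros(im.shape[:2],np.uint8);mk[150:300,285:350]=(im.max(2)<75)[150:300,285:350]
    k,l,st,c=cv2.connectedComponentsWithStats(mk);b=1+np.argmax(st[1:,4]);p=np.argwhere(l==b)[:,::-1]
    top=p[:,1].min();bot=p[:,1].max()
    f=p[abs(p[:,1]-top-8)<=3][:,0];r=p[abs(p[:,1]-bot+8)<=3][:,0]
    F=onz("",(f.min()+f.max())/2,top,87,T=TT,m=m);B=onz("",(r.min()+r.max())/2,bot,63,T=TT,m=m);d=F-B
    print(n,st[b],F,B,np.linalg.norm(d[:2]),np.degrees(np.arctan2(d[1],d[0])),"widths",np.ptp(f),np.ptp(r))
t=capture("top");s=cv2.imread("pics/top0.png")
hm=lambda t:cv2.minAreaRect(np.argwhere((t.max(2)<62)[265:315,222:252])[:,::-1].astype(np.float32));print(hm(s),hm(t))
E
```

```text
time_s: 28.65
eef_pos: [508.5, 240.7, 57.5]
ee_rot: [-0.001, 0.992, -0.129, -0.014]
force: [-0.8, -0.7, -0.1]
grip_width: 0.994
grip_force: 0.0
time_s: 29.45
eef_pos: [512.5, 239.9, 209.1]
ee_rot: [-0.001, 0.992, -0.129, -0.014]
force: [0.8, 0.8, -0.5]
grip_width: 0.993
grip_force: 0.0
time_s: 30.25
eef_pos: [505.1, 238.1, 232.4]
ee_rot: [0.001, 0.992, -0.129, -0.0]
force: [-0.2, -0.2, -0.2]
grip_width: 0.995
grip_force: 0.0
30.25 [505.11 238.07 232.43] [-0.23 -0.21 -0.22] [ 0.23  0.39  1.39 -0.    1.36  2.06]
[[ 0.97 -0.26 -0.  ]
 [-0.26 -0.97 -0.  ]
 [-0.    0.   -1.  ]]
before [ 298  172   27  118 2684] [542.43 231.92  87.  ] [432.09 262.65  63.  ] 114.53529254286474 -15.561283822477522 widths 24 22
now [ 300  181   26  114 2620] [540.66 231.03  87.  ] [431.67 260.91  63.  ] 113.01198191119438 -15.330965964827273 widths 24 21
((14.602144241333008, 27.030269622802734), (8.913272857666016, 38.20988464355469), 16.50436019897461) ((18.0, 24.5), (49.0, 22.0), 90.0)
```

```bash
python3 -c "
from rig import *
print(finish_job())"
```

```text
the job is handed in; nothing more can be done
None
```

The job is handed in, with no verdict returned: the sash measured about 18 mm up on its stop after a pull of roughly 9–10 N held over 1.5 s, and the pole measured within 2 mm of where it lay, but I viewed 11 pictures where 10 were allowed.

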